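Load a flange into the inspection darkbox

ROBOT

A 6-joint arm with a two-finger parallel gripper is mounted at the origin on the work surface. World frame = base frame: x ahead of the robot, y to its left, z up, the work surface at z = 0. Lengths are in m, angles in degrees, forces in N, time in s.
With the tool pointing down it reaches from about 0.4 to 0.825 m from the base axis. Payload 7 kg.
Tool frame: the origin (TCP) lies midway between the tips of the shut fingers; the grasp point (between the pads) lies 19 mm behind it; z points along the fingers, y is the line along which they close (so a half turn about z gives the same grasp; the last joint's range is limited). The gripper opens to 88 mm and grips with 3 to 60 N. Pads are 19 mm wide; open, the fingers measure 130 mm over their backs; the gripper's body (78 mm by 193 mm) begins 47 mm behind the grasp point.
Start: joints at [92.939, 20.546, 0.682, 0, -70.136, -16.507], TCP at [0.158, 0.656, 0.227] pointing down, gripper open.
Joint ranges: [-176.03, 176.03], [-82.01, 121.73], [-58.28, 71.71], [-173.87, 95.51], [-174.79, -0.11], [-173.66, 173.66]. Speed limits (degrees/s): [136.94, 136.94, 172.46, 180, 180, 180].

INTERFACE

Orientations are given as [roll, pitch, yaw] about the fixed x, y, z axes, in that order (R = Rz(yaw) Ry(pitch) Rx(roll)).
In Python, from plant import ctrl, viewer, close_job gives the robot as it stands. The module is installed in compiled form; this text tells all that it offers.
- The arm moves only by the tool step_arm, never from a script. Its argument "moves" is a list that holds one entry, the list of rows, each a list of 5 numbers: the shift along the world's x, y, z in cm, then the turn about the world's z in rad, then the finger opening in cm, from 0 to 8.76. In form: [[[tx, ty, tz, twist, grip], ...]]. A call has 1 to 10 rows; each row shifts and turns the commanded pose from where the row before left it; what a row does not reach is not made up. A row lasts 1/10 s, in which the tool goes at most 50 mm and 8.59 degrees, less where a joint would pass 70% of its speed; a pose out of reach is approached as far as the arm can. A call with a gripper value outside its range is refused whole. The fingers move at their own pace and stop on an object; the grip force is fixed at half the most. Time passes only in rows, so rows that do not move let the fingers close. It gives the time, the measured TCP pose, the force, the opening and the grip force at its end, in the units of the state.
- ctrl.get_obs(): the state, without advancing time (a new reading comes with each control period).
- viewer.snapshot(name): name is "scene" or "side" or "wrist"; returns (picture, depth): 480x640x3 uint8, blue, green, red; 480x640 float32, m along the optical axis (not along the pixel's ray), 0 where there is no reading.
- viewer.camera_info(name): a dict with "camera_matrix" (3x3 intrinsics, pixels), "eye" and "orientation" of the camera in the world. Camera axes: x right, y down, z forward; pixel columns grow to the right and rows downward; lengths in m; the calibration is good to about 2 mm. A picture is of the moment at which its call begins: read the wrist's pose just before it. camera_info takes no time and is no camera call; for the wrist camera it gives the pose at the moment of the call.
- close_job(): hands the job in; it is judged then, once.
The state is a dict: "clock": time; "joint_pos": joint angles; "qvel": joint speeds; "tau": joint torques, N m; "tool_pos": TCP position; "orientation": TCP orientation; "force": force on the tool from outside, world axes, zero at the start; "moment": the same for the moment, N m; "opening": finger opening in m; "gripper_force": force on a finger pad.
Only numpy, scipy, OpenCV 4.12 (cv2) and the standard library are available. Lean on these libraries where they do the work, as an engineer would, in place of code of your own. Each camera call takes 0.05 s, during which the arm holds its last target. There are 200 camera calls.

TASK

Set the steel flange down gently, flat and hub up, in the lane between the ram and the red flap and let go of it. Then use the hand ram to push it through the sprung flap until it seats against the stop hidden inside the blue box: press it home with about 8 N and never let it bear on the stop with more than 18 N. Finally draw the ram all the way back, leaving the flap shut behind the flange, let go, and leave the other things on the bench alone.

Things in the scene. Friction and masses are not known exactly. Their poses are not given: they have to be found in the camera images.
- hatch: Fixed bench unit 580 mm long, 136 mm wide: grey deck 20 mm high with a blue box on one end (top 130 mm above the bench), an open lane before it, a hand ram on the other end. Origin on the bench under the flap, on the lane's centre line; x is the push direction (into the box), z up. Lane 84 mm wide between yellow guide strips 12 mm high, 155 mm long.
- doorway (a point): Foot of the doorway, on the deck under the flap, axes as the unit. Beyond it the box is 84 mm wide and 58 mm high inside (its front is 5 mm past this point). A rigid stop stands inside, out of sight: its face lies anywhere from 122 to 162 mm past this point and is not measured, it must be found by feel.
- loading_spot (a point): Where the flange goes: a point on the deck (20 mm above the bench) on the lane's centre line, 78 mm before the flap, same axes as the unit. The flange may stand up to 20 mm before or behind it. With the ram back, the rod's tip is 132 mm before the flap.
- flap (a joint): Red flap 80 mm wide, 52 mm high, hinged on its top edge 54 mm above the deck, sprung shut (about 2 N at its lower edge). Radians: 0 shut, grows as it swings into the box, at most 1.5. It is lifted by the flange, rides over it and shuts behind it once the flange's rear edge is 38 mm past it; a notch in its lower edge, 36 mm wide, clears the rod.
- ram (a joint): Travel of the hand ram along the push direction, m: 0 fully back, at most 0.240. About 2 N of friction; stays where left. The flange slides with about 3 to 6 N, and up to about 6 N more while it lifts the flap, so the push is uneven until the flap is passed. After the flange meets the stop the force rises by about 4 N per mm.
- ram_grip (a point): Grip point on the ram's black upright post, on its axis, 75 mm above the bench, axes as the unit. Post 22 mm along the push, 26 mm across; top 18 mm above this point, free down to 30 mm below it. The rod (30 mm wide, top 15 mm above the deck) ends 195 mm ahead of this point and is sprung: it yields up to 10 mm, from 3 N, at 4 N per mm.
- flange: Loose steel pipe flange, 0.5 to 0.75 kg: a disc 76 mm in diameter and 18 mm thick with a round hub 34 mm in diameter on top, 40 mm high in all, with a dark bore. Origin at the centre of its underside, z up along the hub.
- wire_brush: Bystander: wire brush lying on the far side of the bench. Leave alone.
- hammer: Bystander: hammer lying on the far side of the bench. Leave alone.
- spray_can: Bystander: red can 60 mm in diameter, 150 mm high, standing. Origin under its centre. Leave alone.
- angle_block: Bystander: small red L-shaped welding angle, 60 mm square, 60 mm high. Origin under its centre. Leave alone.
Not all that is in view belongs to the job. What is meant by the flange is not green, orange or purple, and is the larger of those in its own colour.

How it is judged (in metres and radians):
On the way, in this order (a step that is already met when the one before it is completed fails the run):
1. the flange stands flat in the lane between rod and flap, released (x of flange in the frame of hatch between -0.101 and -0.044 m and y of flange in the frame of hatch between -0.006 and 0.006 m and z of flange in the frame of hatch below 0.024 m and angle between flange's own z axis and vertical below 0.1 rad and contact force between flange and the fingers below 0.1 N and value of joint flap below 0.1 rad), for 0.2 s.
2. the flange is pressed against the hidden stop with more than 4 N (contact force between flange and stop_c0 above 4 N), for 0.2 s.
At the end, for the whole second after the job is handed in: The flange lies flat inside the box within 5 mm of the hidden stop and at rest, the flap is shut (under 0.08 rad) and the ram is back to within 15 mm of its start of travel (horizontal distance between flange and stop_c0 below 0.048 m and angle between flange's own z axis and vertical below 0.1 rad and z of flange in the frame of hatch below 0.024 m and value of joint flap below 0.08 rad and value of joint ram below 0.015 m and linear speed of flange below 0.02 m/s); the robot touches nothing.
It fails at once if the flange bears on the stop with more than 18 N (contact force between flange and stop_c0 above 18 N).
It fails at once if the flange is dropped or flung (faster than 0.5 m/s with no finger on it) (linear speed of flange above 0.5 m/s and contact force between flange and the fingers below 0.05 N).
It fails at once if a bystander is moved more than 30 mm (distance of any of wire_brush, hammer, spray_can, angle_block from where it was at the start of the episode above 0.03 m).
It also fails if it takes over 67 s, if anything falls off the work surface, if the arm or the gripper's body presses on something with over 40 N, if the wrist force passes 120 N, or if a joint passes its speed limit or range.

## Working session

There is one attempt and no reset: what is moved stays moved. The work goes in short steps, Python scripts to look and compute and a tool call to move; the robot and the scene stay as the last step left them, time stands still between calls to the robot, and variables do not carry over. Pictures are saved under pics/ and viewed, at most 10 in all, crops included, and the job is handed in when it is done.

Besides the shell and the picture viewer there is one more tool, called after "Call:" in YAML: its name, and indented under it one key for each argument. step_arm: Moves the arm, as the interface text tells. Its arguments: {"type":"object","properties":{"moves":{"type":"array","items":{"type":"array","items":{"type":"array","items":{"type":"number"}}}}},"required":["moves"]}

```bash
mkdir -p pics; cat > h.py <<'E'
import numpy as np, cv2
from scipy.spatial.transform import Rotation as R
from plant import ctrl, viewer
def cam(n):
    i=viewer.camera_info(n); return np.array(i["camera_matrix"]),np.array(i["eye"]),i["orientation"]
def rot(o):
    o=np.array(o,float)
    if o.shape==(3,3): return o
    return R.from_euler('xyz',o,degrees=True).as_matrix()
def cloud(depth,info):
    K,e,o=info; v,u=np.mgrid[:480,:640]
    p=np.stack([(u-K[0,2])/K[0,0]*depth,(v-K[1,2])/K[1,1]*depth,depth],-1)
    return p@rot(o).T+e
def ray(px,info,z):
    K,e,o=info; px=np.atleast_2d(px)
    d=np.c_[(px[:,0]-K[0,2])/K[0,0],(px[:,1]-K[1,2])/K[1,1],np.ones(len(px))]@rot(o).T
    return e+d*((z-e[2])/d[:,2])[:,None]
E
python3 - <<'E'
from h import *
print(ctrl.get_obs())
for n in("scene","side","wrist"):
    i=cam(n); print(n,i); p,d=viewer.snapshot(n); np.savez(f"{n}0.npz",p=p,d=d,K=i[0],e=i[1],o=np.array(i[2]))
    cv2.imwrite(f"pics/{n}0.png",p)
E
```

```text
{'clock': 0.0, 'joint_pos': array([ 9.29427373e+01,  2.05912840e+01,  6.34966515e-01, -2.17918971e-02,
       -7.01362175e+01, -1.65058979e+01]), 'qvel': array([-0.04103371,  0.02425775, -0.0195834 ,  0.01620936, -0.01850477,
       -0.01735666]), 'tau': array([ 1.17076328e-03, -5.82722104e+01,  2.93057531e+01,  6.99724495e+00,
        7.05740356e-03, -1.55809826e-04]), 'tool_pos': array([0.15821134, 0.65569596, 0.2256282 ]), 'orientation': array([ 1.79905457e+02, -6.65161237e-03, -1.35705762e+01]), 'force': array([-0.57897246,  0.03223262, -0.59217429]), 'moment': array([-0.03848347,  0.02415891,  0.00275268]), 'gripper_force': 0.0, 'opening': 0.08766469454744026}
scene (array([[578.79496092,   0.        , 311.77865455],
       [  0.        , 578.79496092, 231.08929038],
       [  0.        ,   0.        ,   1.        ]]), array([ 1.52686699, -0.46390095,  0.95564999]), array([-128.74681556,    0.8737706 ,   65.60597524]))
side (array([[445.33829501,   0.        , 322.50090459],
       [  0.        , 445.33829501, 240.61768175],
       [  0.        ,   0.        ,   1.        ]]), array([ 0.08014093, -0.44241762,  0.68766881]), array([-135.37272405,   -1.13725532,  -46.8708611 ]))
wrist (array([[356.61912141,   0.        , 318.63924623],
       [  0.        , 356.61912141, 239.45241161],
       [  0.        ,   0.        ,   1.        ]]), array([0.23777785, 0.6370162 , 0.38300786]), array([ 1.62571985e+02, -6.29725102e-02, -1.03587677e+02]))
```

View pics/scene0.png

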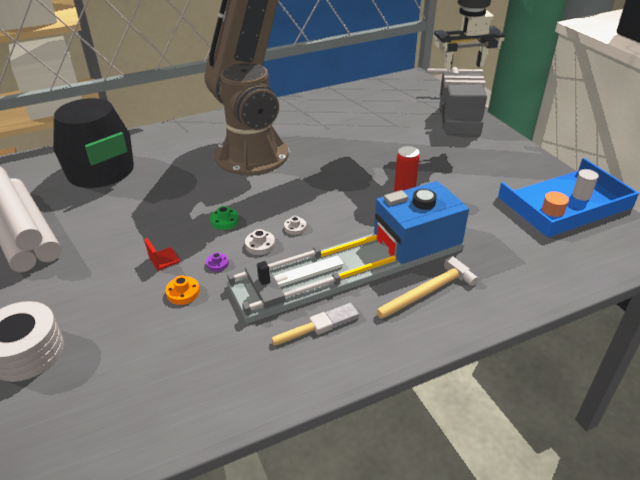

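View pics/side0.png

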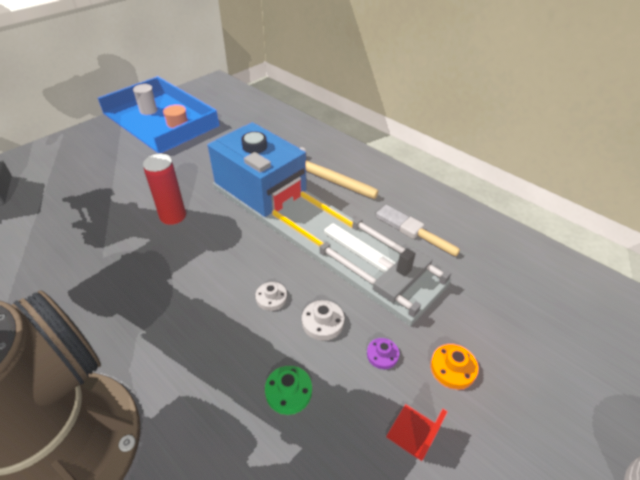

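Two steel-grey flanges appear. The smaller is at side (270,296), scene (294,225), and the larger at side (323,319), scene (260,241). The larger one fits the description; green, orange and purple are excluded. The hatch runs from the box, side (258,165), to the post, side (405,262). Next I'll measure both and make a confirming crop.

```bash
python3 - <<'E'
from h import *
def load(n):
    z=np.load(f"{n}0.npz"); return z['p'],z['d'],(z['K'],z['e'],z['o'])
for n,c in(("side",[(323,319),(270,296)]),("scene",[(260,241),(294,225)])):
    p,d,i=load(n); W=cloud(d,i); hsv=cv2.cvtColor(p,cv2.COLOR_BGR2HSV)
    for (u,v) in c:
        P=W[v-28:v+28,u-28:u+28].reshape(-1,3); 
        seed=np.median(P[P[:,2]>.01],0); P=P[(P[:,2]>.008)&(P[:,2]<.06)&(np.linalg.norm(P[:,:2]-seed[:2],axis=1)<.055)]
        disc=P[(P[:,2]<.023)&(P[:,2]>.014)]; hub=P[P[:,2]>.034]
        r=lambda Q:cv2.minEnclosingCircle(Q[:,:2].astype(np.float32)) if len(Q)>2 else None
        print(n,(u,v),len(P),"zmax",P[:,2].max(),"disc",r(disc),"hub",r(hub))
    # yellow strips
    m=cv2.inRange(hsv,(22,140,120),(33,255,255)); k,lab,st,ce=cv2.connectedComponentsWithStats(m)
    for j in range(1,k):
        if st[j,4]>60:
            pts=np.argwhere(lab==j)[:,::-1].astype(float); G=ray(pts,i,.032)
            l=cv2.fitLine(G[:,:2].astype(np.float32),cv2.DIST_L2,0,.01,.01).ravel()
            t=(G[:,:2]-l[2:])@l[:2]
            print(n,"yel",ce[j],st[j,4],"dir",np.degrees(np.arctan2(l[1],l[0])),"ends",l[2:]+t.min()*l[:2],l[2:]+t.max()*l[:2],"z",np.median(W[lab==j][:,2]))
    B=W[(hsv[...,0]>100)&(hsv[...,0]<125)&(hsv[...,1]>120)&(W[...,2]>.122)&(W[...,2]<.137)]
    B=B[(B[:,0]>.2)&(B[:,0]<1.1)]
    print("boxtop",cv2.minAreaRect(B[:,:2].astype(np.float32)),np.median(B[:,2]))
p,d,i=load("side"); cv2.imwrite("pics/crop.png",cv2.resize(p[180:360,220:460],None,fx=3.3,fy=3.3,interpolation=cv2.INTER_CUBIC)[:600,:800])
E
```

```text
side (323, 319) 1219 zmax 0.042719219011123855 disc ((0.43123704195022583, -0.13182830810546875), 0.03845841437578201) hub ((0.43181106448173523, -0.13329771161079407), 0.01792914979159832)
side (270, 296) 620 zmax 0.03269907447380238 disc ((0.40114453434944153, -0.025647755712270737), 0.026847325265407562) hub None
side yel [327.0125     209.16666667] 240 dir -89.60932 ends [0.63969051 0.13020469] [ 0.64072152 -0.02100118] z 0.027824029381536497
side yel [296.9844358  227.80544747] 257 dir -89.68268 ends [0.5511202  0.13011905] [ 0.55190931 -0.01236465] z 0.02839206384465842
side yel [438.31132075 362.05660377] 106 dir 30.290804 ends [ 0.47690289 -0.34427172] [ 0.5014617 -0.329926 ] z 0.016879385188042884
boxtop ((0.5972784161567688, 0.23003408312797546), (0.1335771530866623, 0.18023163080215454), 0.700416088104248) 0.1277772772189728
scene (260, 241) 534 zmax 0.044195281605473924 disc ((0.43432140350341797, -0.13316668570041656), 0.03975652530789375) hub ((0.43169131875038147, -0.13172100484371185), 0.02007843367755413)
scene (294, 225) 276 zmax 0.03428894036621333 disc ((0.4108753502368927, -0.022572312504053116), 0.029896752908825874) hub ((0.408987432718277, -0.019177306443452835), 0.00945034995675087)
scene yel [346.84188034 245.52991453] 234 dir 89.96214 ends [ 0.56180237 -0.01937293] [0.56190512 0.1361551 ] z 0.028775515267851604
scene yel [365.61111111 267.14102564] 234 dir 89.77337 ends [ 0.6510043  -0.01155069] [0.65158158 0.13439828] z 0.029163161848936747
boxtop ((0.6013999581336975, 0.23290160298347473), (0.14052709937095642, 0.18547014892101288), 0.13497714698314667) 0.12933685471078998
```

View pics/crop.png

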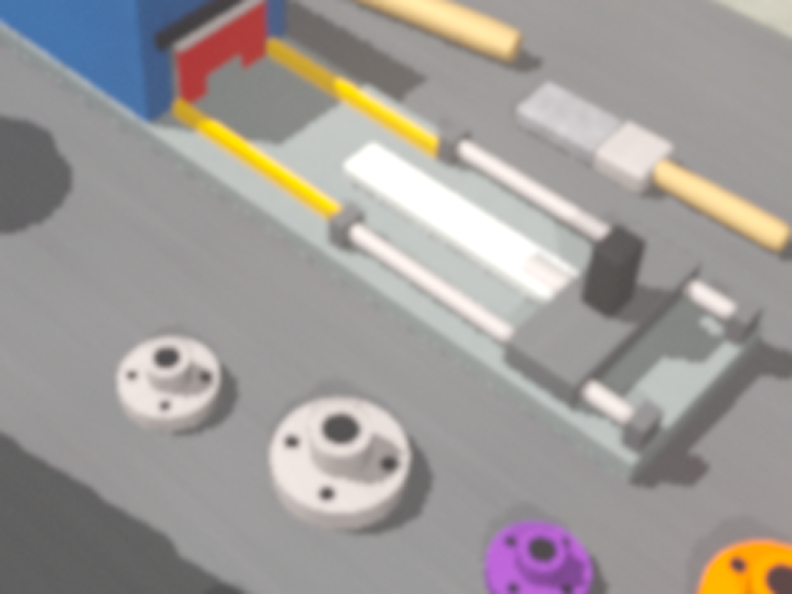

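The crop confirms it: the larger grey flange is at crop (340,460) with disc radius 38 mm and top at 40 mm. It sits at about (0.432, -0.132). The push direction is about world +y, with the lane centre at x≈0.60 and the flap at y≈0.135. I'll move to a wrist viewpoint over the lane.

Call:
step_arm:
  moves:
    - [[2,-3.4,0.2,-0.067,8.7],[2,-3.4,0.2,-0.067,8.7],[2,-3.4,0.2,-0.067,8.7],[2,-3.4,0.2,-0.067,8.7],[2,-3.4,0,-0.067,8.7],[2,-3.4,0,-0.067,8.7],[2,-3.4,0,-0.067,8.7],[2,-3.4,0,-0.067,8.7],[2,-3.4,0,-0.067,8.7],[2,-3.4,0,-0.067,8.7]]

```text
clock: 1.15
tool_pos: [0.3588, 0.3146, 0.2346]
orientation: [-180.0, 0.0, -52.1]
force: [0.7, 1.1, -0.6]
opening: 0.0868
gripper_force: 0.0
```

Call:
step_arm:
  moves:
    - [[2,-3.4,0,-0.067,8.7],[2,-3.4,0,-0.067,8.7],[2,-3.4,0,-0.067,8.7],[2,-3.4,0,-0.067,8.7],[2,-3.4,0,-0.067,8.7],[2,-3.4,0,-0.067,8.7],[2,-3.4,0,-0.067,8.7],[2,-3.4,0,-0.067,8.7],[2,-3.4,0,-0.067,8.7],[2,-3,0,-0.061,8.7]]

```text
clock: 2.15
tool_pos: [0.5588, -0.0217, 0.2344]
orientation: [180.0, -0.0, -90.2]
force: [1.2, 1.6, 0.9]
opening: 0.0872
gripper_force: 0.0
```

Call:
step_arm:
  moves:
    - [[0,0,0,0,8.7],[0,0,0,0,8.7]]

```text
clock: 2.35
tool_pos: [0.5582, -0.0207, 0.2339]
orientation: [179.9, -0.0, -90.1]
force: [-0.1, -0.1, -0.8]
opening: 0.087
gripper_force: 0.0
```

```bash
python3 - <<'E'
from h import *
i=cam("wrist"); p,d=viewer.snapshot("wrist"); print(i[1],i[2]); np.savez("wrist1.npz",p=p,d=d,K=i[0],e=i[1],o=i[2])
cv2.imwrite("pics/wrist1.png",p)
E
```

```text
[ 0.55865088 -0.10189419  0.39114805] [ 1.62564177e+02 -8.68051472e-02  1.79884281e+02]
```

View pics/wrist1.png

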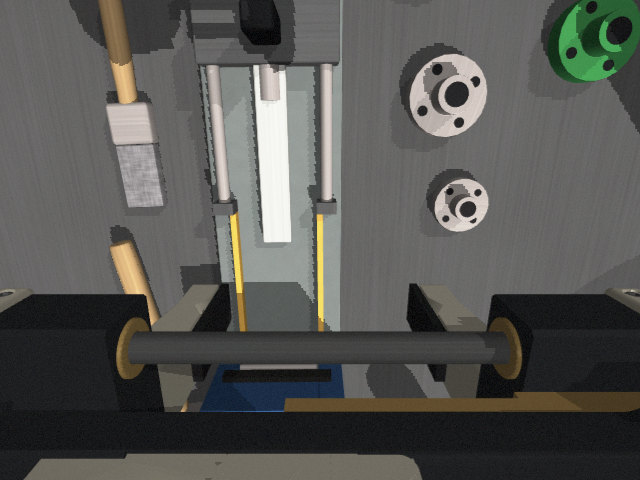

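The wrist view has world +y down and +x left. It shows the large flange at (448,95), the rod tip at (277,242), the yellow strips at u≈238 and 320, and the post at (262,20). I'll measure these precisely.

```bash
python3 - <<'E'
from h import *
z=np.load("wrist1.npz"); p,d,i=z['p'],z['d'],(z['K'],z['e'],z['o']); W=cloud(d,i); hsv=cv2.cvtColor(p,cv2.COLOR_BGR2HSV)
sub=np.zeros((480,640),bool); sub[50:140,405:495]=1
P=W[sub]; disc=P[(P[:,2]>.012)&(P[:,2]<.024)]; hub=P[P[:,2]>.033]
for n,Q in(("disc",disc),("hub",hub)): print(n,len(Q),np.median(Q[:,2]),cv2.minEnclosingCircle(Q[:,:2].astype(np.float32)),Q.mean(0))
# flange outline by brightness: circle at z .018 from contour ray cast
m=((hsv[...,2]>120)&sub).astype(np.uint8); c=max(cv2.findContours(m,0,2)[0],key=cv2.contourArea).reshape(-1,2)
print("outline z.018",cv2.minEnclosingCircle(ray(c,i,.018)[:,:2].astype(np.float32)))
m=cv2.inRange(hsv,(20,140,100),(35,255,255)); 
for r in (225,250,275,300,320):
    u=np.where(m[r,225:335])[0]+225
    a=u[u<280];b=u[u>280]
    if len(a)*len(b): print(r,a.min(),a.max(),b.min(),b.max(),ray([[a.min(),r],[a.max()+1,r],[b.min(),r],[b.max()+1,r]],i,.032)[:,:2].round(4).tolist(),"depth z",W[r,int(a.mean()),2].round(4),W[r,int(a.mean()),0].round(4),W[r,int(b.mean()),0].round(4))
# rod
g=hsv[...,2]>200
for r in (150,200,230):
    u=np.where(g[r,240:310])[0]+240; q=ray([[u.min(),r],[u.max()+1,r]],i,.035); print("rod",r,u.min(),u.max(),q[:,:2].round(4).tolist(),q[:,0].mean())
v=np.where(g[:,277])[0]; v=v[(v>150)&(v<260)]; print("tip",ray([[277,v.max()+1]],i,.035), W[v.max()-4,277])
# post & unit edges via depth
Q=W[0:60,200:330].reshape(-1,3); Q=Q[(Q[:,2]>.088)&(Q[:,2]<.099)]; print("posttop",len(Q),Q.min(0),Q.max(0),np.median(Q,0))
Q=W[230:280,180:380].reshape(-1,3); Q=Q[(Q[:,2]>.016)&(Q[:,2]<.024)]; print("deck x",np.percentile(Q[:,0],[.5,99.5]),np.median(Q[:,2]))
n=np.load("side0.npz"); i=(n['K'],n['e'],n['o']); W=cloud(n['d'],i); Q=W[235:275,385:425].reshape(-1,3); Q=Q[(Q[:,2]>.088)&(Q[:,2]<.099)]; print("post side",len(Q),Q.min(0),Q.max(0))
hs=cv2.cvtColor(n['p'],cv2.COLOR_BGR2HSV); mr=((hs[...,0]<6)|(hs[...,0]>174))&(hs[...,1]>140); mr[:,:265]=0;mr[:170]=0;mr[220:]=0; mr[:,310:]=0;Q=W[mr]; print("flap",len(Q),np.median(Q,0),Q.min(0),Q.max(0))
E
```

```text
disc 3772 0.017197041193921153 ((0.43226414918899536, -0.130619078874588), 0.038212019950151443) [ 0.43492306 -0.13128909  0.01722041]
hub 1236 0.039342557586953264 ((0.4872545003890991, -0.11853684484958649), 0.07341047376394272) [ 0.43668068 -0.12995006  0.0494332 ]
outline z.018 ((0.43202531337738037, -0.13050757348537445), 0.03794591873884201)
225 231 236 317 322 [[0.6496, -0.0051], [0.6434, -0.0051], [0.56, -0.0049], [0.5538, -0.0049]] depth z 0.031 0.6478 0.5579
250 233 238 317 322 [[0.6496, 0.0225], [0.6432, 0.0225], [0.5601, 0.0227], [0.5537, 0.0227]] depth z 0.0305 0.6478 0.558
275 235 240 318 322 [[0.6495, 0.0513], [0.643, 0.0513], [0.5591, 0.0515], [0.5537, 0.0515]] depth z 0.031 0.6476 0.5569
300 237 244 318 322 [[0.6495, 0.0814], [0.6406, 0.0814], [0.5592, 0.0817], [0.5536, 0.0817]] depth z 0.0312 0.6452 0.557
320 246 246 321 323 [[0.641, 0.1066], [0.6399, 0.1066], [0.5558, 0.1068], [0.5524, 0.1068]] depth z 0.0205 0.6437 0.5547
rod 150 259 287 [[0.616, -0.0811], [0.5879, -0.0811]] 0.6019445751744403
rod 200 262 289 [[0.6155, -0.032], [0.5872, -0.0319]] 0.6013789190458174
rod 230 264 290 [[0.615, -0.0005], [0.587, -0.0004]] 0.6010158341703811
tip [[0.60201966 0.01265337 0.035     ]] [0.60180943 0.00715006 0.03506004]
posttop 1125 [ 0.59099707 -0.19077958  0.08802226] [ 0.61706673 -0.17021502  0.09454793] [ 0.60358463 -0.1804366   0.09186285]
deck x [0.53462237 0.66926062] 0.019205457485231225
post side 129 [ 0.58883693 -0.19333497  0.08804699] [ 0.61619735 -0.17207936  0.09362165]
flap 310 [0.59824483 0.13525255 0.04872829] [ 0.08014093 -0.44241762  0.02215985] [0.6393249  0.13791945 0.68766881]
```

Everything agrees. The lane centre is x=0.6013, the push is along +y, and the flap is at y≈0.136. The ram currently sits about 9 mm forward, with the rod tip at y≈0.013. The flange is at (0.432, -0.131). I'll grip it by the hub with the fingers across x.

Call:
step_arm:
  moves:
    - [[-3.2,-2.7,-1,0,8.7],[-3.2,-2.7,-2,0,8],[-3.2,-2.8,-2,0,7],[-3,-2.8,-2,0,7],[0,0,-4,0,7],[0,0,-3,0,7],[0,0,-2,0,7],[0,0,0,0,7],[0,0,0,0,7]]

```text
clock: 3.3
tool_pos: [0.4326, -0.1292, 0.0752]
orientation: [-180.0, -0.0, -89.9]
force: [0.5, 0.2, 0.5]
opening: 0.0702
gripper_force: 0.0
```

Call:
step_arm:
  moves:
    - [[0,-0.2,-2,0,7],[0,0,-1.5,0,7],[0,0,-1.2,0,7],[0,0,-0.6,0,7],[0,0,0,0,7]]

```text
clock: 3.8
tool_pos: [0.4328, -0.1316, 0.022]
orientation: [-180.0, -0.0, -90.0]
force: [-0.2, 0.2, 0.8]
opening: 0.07
gripper_force: 0.0
```

Call:
step_arm:
  moves:
    - [[0,0,0,0,4],[0,0,0,0,2.5],[0,0,0,0,2.5],[0,0,0,0,2.5],[0,0,0,0,2.5],[0,0,0,0,2.5]]

```text
clock: 4.4
tool_pos: [0.4319, -0.1319, 0.0217]
orientation: [180.0, -0.0, -90.0]
force: [-2.1, 0.9, 4.8]
opening: 0.0325
gripper_force: 30.0
```

Call:
step_arm:
  moves:
    - [[0,0,0.5,0,2.5],[0,0,1.5,0,2.5],[0,0,3,0,2.5],[0,0,3,0,2.5],[2.5,2.8,0,0,2.5],[3.4,4,0,0,2.5],[3.4,4,0,0,2.5],[3.4,4,0,0,2.5],[2.5,2.8,0,0,2.5],[1.7,1.8,0,0,2.5]]

```text
clock: 5.4
tool_pos: [0.5974, 0.0587, 0.1004]
orientation: [179.9, -0.0, -89.9]
force: [-0.9, -1.2, -5.9]
opening: 0.0327
gripper_force: 30.0
```

Call:
step_arm:
  moves:
    - [[0,0,0,0,2.5],[0,0,0,0,2.5]]

```text
clock: 5.6
tool_pos: [0.5953, 0.0566, 0.1001]
orientation: [179.8, -0.0, -90.0]
force: [-0.2, -0.3, -7.8]
opening: 0.0328
gripper_force: 30.0
```

```bash
python3 - <<'E'
from h import *
out=[]
for n in("scene","side"):
    p,d=viewer.snapshot(n); np.savez(f"{n}2.npz",p=p,d=d)
    c=p[170:330,220:440] if n=="scene" else p[130:310,240:460]
    out.append(cv2.resize(c,(400,300 if n=="scene" else 327)))
w,_=viewer.snapshot("wrist"); 
cv2.imwrite("pics/c2.png",np.hstack([o[:300] for o in out]))
print(ctrl.get_obs()["tool_pos"],ctrl.get_obs()["opening"])
E
```

```text
[0.59538963 0.05563384 0.10110175] 0.03239392038647689
```

View pics/c2.png

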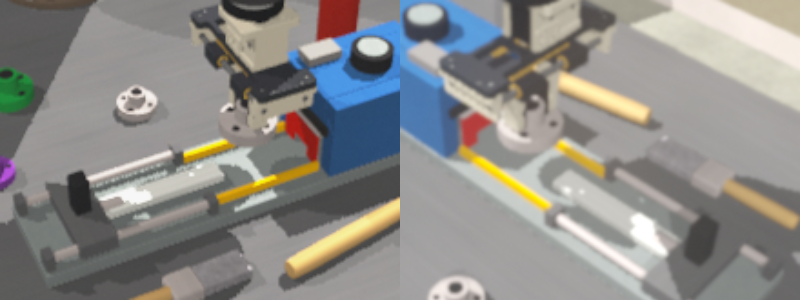

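The flange hangs level in the gripper above the lane, at crop-left (248,122), with the flap shut beside it. The TCP is 6 mm short in x, so I'll correct that and lower.

Call:
step_arm:
  moves:
    - [[0.3,0.3,0,0,2.5],[0.3,0.3,0,0,2.5],[0,0,-1.5,0,2.5],[0,0,-1.5,0,2.5],[0,0,-1,0,2.5],[0,0,-0.5,0,2.5],[0,0,0,0,2.5],[0,0,0,0,2.5]]

```text
clock: 6.55
tool_pos: [0.603, 0.0625, 0.057]
orientation: [-180.0, 0.0, -90.0]
force: [0.3, 0.3, -7.0]
opening: 0.0325
gripper_force: 30.0
```

Call:
step_arm:
  moves:
    - [[-0.15,0,-0.5,0,2.5],[0,0,-0.4,0,2.5],[0,0,-0.3,0,2.5],[0,0,-0.1,0,2.5],[0,0,-0.1,0,2.5],[0,0,0,0,2.5],[0,0,0,0,2.5]]

```text
clock: 7.25
tool_pos: [0.6011, 0.0625, 0.0426]
orientation: [-180.0, 0.0, -90.0]
force: [-0.4, -0.1, -7.2]
opening: 0.0324
gripper_force: 30.0
```

Call:
step_arm:
  moves:
    - [[0,0,-0.05,0,2.5],[0,0,-0.05,0,2.5],[0,0,0,0,2.5]]

```text
clock: 7.55
tool_pos: [0.6012, 0.0623, 0.0419]
orientation: [-180.0, -0.0, -90.0]
force: [-0.1, -1.1, -4.4]
opening: 0.033
gripper_force: 30.0
```

Contact is starting, with the load falling from 7.2 to 4.4 N. I'll lower slightly more and release slowly.

Call:
step_arm:
  moves:
    - [[0,0,-0.05,0,2.5],[0,0,0,0,2.5]]

```text
clock: 7.75
tool_pos: [0.6012, 0.0622, 0.0417]
orientation: [-180.0, -0.0, -90.0]
force: [-2.0, -1.7, 1.0]
opening: 0.0326
gripper_force: 30.0
```

Call:
step_arm:
  moves:
    - [[0,0,0,0,3.5],[0,0,0,0,4.2],[0,0,0,0,5],[0,0,0,0,5.5],[0,0,0,0,5.5]]

```text
clock: 8.25
tool_pos: [0.6012, 0.0626, 0.0411]
orientation: [-180.0, 0.0, -90.0]
force: [0.7, 0.2, 0.7]
opening: 0.0539
gripper_force: 0.0
```

Call:
step_arm:
  moves:
    - [[0,0,1,0,5.5],[0,0,3,0,5.5],[0,0,4,0,5.5],[0,-2,4,0,5.5],[0,-5,0,0,5.5],[0,-5,0,0,5.5],[0,0,0,0,5.5],[0,0,0,0,5.5]]

```text
clock: 9.05
tool_pos: [0.6009, -0.0589, 0.1619]
orientation: [-180.0, 0.0, -90.1]
force: [0.4, 0.4, 0.6]
opening: 0.0548
gripper_force: 0.0
```

```bash
python3 - <<'E'
from h import *
i=cam("wrist"); p,d=viewer.snapshot("wrist"); W=cloud(d,i); np.savez("wrist3.npz",p=p,d=d,K=i[0],e=i[1],o=i[2])
print(i[1])
M=(abs(W[...,0]-.601)<.045)&(W[...,1]>.015)&(W[...,1]<.11)
for a,b in((.034,.042),(.055,.063)):
    Q=W[M&(W[...,2]>a)&(W[...,2]<b)]; print(len(Q),np.median(Q[:,2]) if len(Q) else 0,cv2.minEnclosingCircle(Q[:,:2].astype(np.float32)) if len(Q)>2 else 0)
Q=W[(W[...,2]>.088)&(W[...,2]<.099)&(abs(W[...,0]-.6)<.03)&(W[...,1]<-.1)]; print("post",Q.min(0),Q.max(0),len(Q))
s,_=viewer.snapshot("side"); 
cv2.imwrite("pics/c3.png",np.hstack([cv2.resize(p,(400,300)),cv2.resize(s[130:310,220:460],(400,300))]))
E
```

```text
[ 0.60097492 -0.14018693  0.31910043]
1276 0.037200674879348944 ((0.6016286015510559, 0.06279848515987396), 0.03852343186736107)
837 0.0595383493635106 ((0.601631224155426, 0.06287427246570587), 0.01716163195669651)
post [ 0.59142195 -0.19282453  0.08811615] [ 0.61699734 -0.1703495   0.09425549] 1833
```

View pics/c3.png

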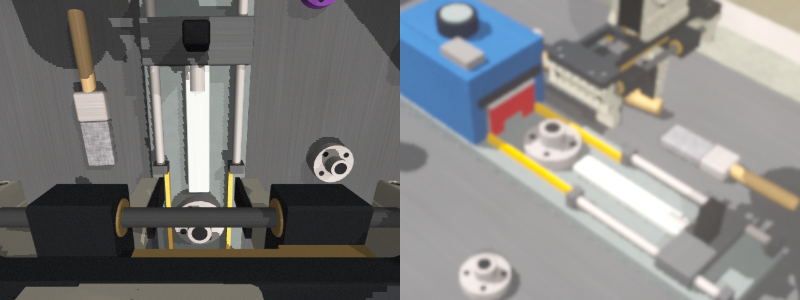

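The flange stands flat and released at (0.6016, 0.0628), with the flap shut and the hub visible in both views. The post centre is about (0.603, -0.1815). I'll grip the post next.

Call:
step_arm:
  moves:
    - [[0.1,-3,0,0,5.5],[0.1,-4,0,0,5.5],[0,-3.4,0,0,5.5],[0,-1.8,0,0,5.5],[0,0,-2,0,5.5],[0,0,-3,0,5.5],[0,0,-3,0,5.5],[0,0,-1.5,0,5.5],[0,0,0,0,5.5],[0,0,0,0,5.5]]

```text
clock: 10.15
tool_pos: [0.6037, -0.1787, 0.0665]
orientation: [180.0, -0.0, -89.9]
force: [-0.1, -0.1, 1.7]
opening: 0.0551
gripper_force: 0.0
```

Call:
step_arm:
  moves:
    - [[0,-0.3,-0.6,0,5.5],[0,0,-0.4,0,5.5],[0,0,0,0,4],[0,0,0,0,3],[0,0,0,0,1.8],[0,0,0,0,1.8],[0,0,0,0,1.8],[0,0,0,0,1.8],[0,0,0,0,1.8]]

```text
clock: 11.05
tool_pos: [0.6037, -0.1826, 0.0563]
orientation: [-179.9, -0.0, -90.0]
force: [3.7, -0.2, 0.1]
opening: 0.0263
gripper_force: 30.0
```

Call:
step_arm:
  moves:
    - [[0.05,0.4,0,0,1.8],[0,0.4,0,0,1.8],[0,0.4,0,0,1.8],[0,0.4,0,0,1.8],[0,0.4,0,0,1.8],[0,0.5,0,0,1.8],[0,0.5,0,0,1.8],[0,0.5,0,0,1.8]]

```text
clock: 11.85
tool_pos: [0.6034, -0.1482, 0.0563]
orientation: [180.0, -0.1, -90.0]
force: [0.7, -7.9, 1.6]
opening: 0.0257
gripper_force: 30.0
```

Call:
step_arm:
  moves:
    - [[0,0.6,0,0,1.8],[0,0.6,0,0,1.8],[0,0.6,0,0,1.8],[0,0.6,0,0,1.8],[0,0.6,0,0,1.8],[0,0.6,0,0,1.8],[0,0.6,0,0,1.8],[0,0.6,0,0,1.8],[0,0.6,0,0,1.8],[0,0.6,0,0,1.8]]

```text
clock: 12.85
tool_pos: [0.6029, -0.0897, 0.0563]
orientation: [179.9, -0.2, -90.0]
force: [2.3, -16.4, 1.7]
opening: 0.026
gripper_force: 30.0
```

Call:
step_arm:
  moves:
    - [[0,0.6,0,0,1.8],[0,0.6,0,0,1.8],[0,0.6,0,0,1.8],[0,0.6,0,0,1.8],[0,0.6,0,0,1.8],[0,0.6,0,0,1.8],[0,0.5,0,0,1.8],[0,0.4,0,0,1.8]]

```text
clock: 13.65
tool_pos: [0.6025, -0.0442, 0.0563]
orientation: [179.9, -0.1, -90.0]
force: [-0.1, -12.9, 4.3]
opening: 0.026
gripper_force: 30.0
```

Call:
step_arm:
  moves:
    - [[0,0.4,0,0,1.8],[0,0.4,0,0,1.8],[0,0.4,0,0,1.8],[0,0.3,0,0,1.8],[0,0.2,0,0,1.8],[0,0.1,0,0,1.8]]

```text
clock: 14.25
tool_pos: [0.6024, -0.0259, 0.0563]
orientation: [179.9, -0.1, -90.0]
force: [-1.0, -10.8, 4.3]
opening: 0.0261
gripper_force: 30.0
```

Call:
step_arm:
  moves:
    - [[0,0.1,0,0,1.8],[0,0.1,0,0,1.8],[0,0.1,0,0,1.8]]

```text
clock: 14.55
tool_pos: [0.6023, -0.0226, 0.0563]
orientation: [179.9, -0.1, -90.0]
force: [-1.7, -7.6, 5.2]
opening: 0.026
gripper_force: 30.0
```

Call:
step_arm:
  moves:
    - [[0,0.1,0,0,1.8],[0,0.1,0,0,1.8],[0,0.1,0,0,1.8]]

```text
clock: 14.85
tool_pos: [0.6023, -0.0196, 0.0563]
orientation: [179.9, -0.1, -90.0]
force: [-1.8, -7.1, 5.5]
opening: 0.0257
gripper_force: 30.0
```

Call:
step_arm:
  moves:
    - [[0,0.1,0,0,1.8],[0,0.1,0,0,1.8],[0,0.1,0,0,1.8]]

```text
clock: 15.15
tool_pos: [0.6023, -0.0166, 0.0563]
orientation: [179.9, -0.1, -90.0]
force: [-2.1, -7.0, 5.6]
opening: 0.0258
gripper_force: 30.0
```

Call:
step_arm:
  moves:
    - [[0,0.1,0,0,1.8],[0,0.1,0,0,1.8],[0,0.1,0,0,1.8]]

```text
clock: 15.45
tool_pos: [0.6023, -0.0136, 0.0563]
orientation: [179.9, -0.1, -90.0]
force: [-1.4, -7.7, 5.6]
opening: 0.026
gripper_force: 30.0
```

Call:
step_arm:
  moves:
    - [[0,0.1,0,0,1.8],[0,0.1,0,0,1.8],[0,0.1,0,0,1.8]]

```text
clock: 15.75
tool_pos: [0.6022, -0.0106, 0.0563]
orientation: [179.9, -0.1, -90.0]
force: [-2.1, -7.3, 5.9]
opening: 0.0262
gripper_force: 30.0
```

Call:
step_arm:
  moves:
    - [[0,0.1,0,0,1.8],[0,0.1,0,0,1.8],[0,0.1,0,0,1.8]]

```text
clock: 16.05
tool_pos: [0.6022, -0.0076, 0.0563]
orientation: [179.9, -0.1, -90.0]
force: [-1.7, -7.5, 5.5]
opening: 0.0255
gripper_force: 30.0
```

Call:
step_arm:
  moves:
    - [[0,0.1,0,0,1.8],[0,0.1,0,0,1.8],[0,0.1,0,0,1.8]]

```text
clock: 16.35
tool_pos: [0.6022, -0.0047, 0.0563]
orientation: [179.9, -0.1, -90.0]
force: [-1.6, -7.3, 6.2]
opening: 0.0255
gripper_force: 30.0
```

Call:
step_arm:
  moves:
    - [[0,0.1,0,0,1.8],[0,0.1,0,0,1.8],[0,0.1,0,0,1.8]]

```text
clock: 16.65
tool_pos: [0.6022, -0.0018, 0.0563]
orientation: [179.9, -0.1, -90.0]
force: [-1.5, -9.8, 5.4]
opening: 0.0258
gripper_force: 30.0
```

Call:
step_arm:
  moves:
    - [[0,0.05,0,0,1.8],[0,0.05,0,0,1.8]]

```text
clock: 16.85
tool_pos: [0.6021, -0.0012, 0.0563]
orientation: [179.9, -0.1, -90.0]
force: [-1.1, -12.1, 5.7]
opening: 0.0255
gripper_force: 30.0
```

Contact is clear: the force is 4.8 N above the 7.3 N baseline. I'll bring it to about +8 N.

Call:
step_arm:
  moves:
    - [[0,0.05,0,0,1.8],[0,0.03,0,0,1.8]]

```text
clock: 17.05
tool_pos: [0.6021, -0.0008, 0.0563]
orientation: [179.9, -0.2, -90.0]
force: [-1.0, -13.1, 4.5]
opening: 0.0257
gripper_force: 30.0
```

Call:
step_arm:
  moves:
    - [[0,0,0,0,1.8],[0,0,0,0,1.8]]

```text
clock: 17.25
tool_pos: [0.6021, -0.0008, 0.0563]
orientation: [179.9, -0.1, -90.0]
force: [-1.5, -12.1, 4.9]
opening: 0.0262
gripper_force: 30.0
```

Call:
step_arm:
  moves:
    - [[0,0.05,0,0,1.8],[0,0.05,0,0,1.8],[0,0,0,0,1.8],[0,0,0,0,1.8]]

```text
clock: 17.65
tool_pos: [0.6021, -0.0002, 0.0563]
orientation: [179.9, -0.2, -90.0]
force: [-0.8, -14.2, 5.7]
opening: 0.0261
gripper_force: 30.0
```

Call:
step_arm:
  moves:
    - [[0,0.05,0,0,1.8],[0,0.02,0,0,1.8],[0,0,0,0,1.8],[0,0,0,0,1.8],[0,0,0,0,1.8]]

```text
clock: 18.15
tool_pos: [0.6021, 0.0002, 0.0563]
orientation: [179.8, -0.2, -90.0]
force: [0.8, -16.3, 4.8]
opening: 0.0258
gripper_force: 30.0
```

It is pressed at about +8–9 N above the baseline and held. Now I'll draw the ram back.

Call:
step_arm:
  moves:
    - [[0,-0.1,0,0,1.8],[0,-0.2,0,0,1.8],[0,-0.5,0,0,1.8],[0,-1,0,0,1.8],[0,-1.4,0,0,1.8],[0,-1.4,0,0,1.8],[0,-1.4,0,0,1.8],[0,-1.4,0,0,1.8],[0,-1.4,0,0,1.8],[0,-1.4,0,0,1.8]]

```text
clock: 19.15
tool_pos: [0.603, -0.0986, 0.0563]
orientation: [180.0, 0.0, -90.0]
force: [-1.6, 3.6, 4.9]
opening: 0.026
gripper_force: 30.0
```

Call:
step_arm:
  moves:
    - [[0,-1.4,0,0,1.8],[0,-1.4,0,0,1.8],[0,-1.4,0,0,1.8],[0,-1.4,0,0,1.8],[0,-1,0,0,1.8],[0,-0.6,0,0,1.8],[0,-0.3,0,0,1.8],[0,0,0,0,1.8]]

```text
clock: 19.95
tool_pos: [0.6036, -0.1748, 0.0563]
orientation: [-180.0, -0.0, -90.0]
force: [0.5, -2.7, 5.1]
opening: 0.0261
gripper_force: 30.0
```

Call:
step_arm:
  moves:
    - [[0,-0.3,0,0,1.8],[0,-0.3,0,0,1.8],[0,-0.2,0,0,1.8]]

```text
clock: 20.25
tool_pos: [0.6037, -0.1819, 0.0563]
orientation: [-180.0, 0.0, -90.0]
force: [-1.5, 2.4, 5.5]
opening: 0.0262
gripper_force: 30.0
```

Call:
step_arm:
  moves:
    - [[0,-0.15,0,0,1.8],[0,-0.15,0,0,1.8],[0,-0.1,0,0,1.8]]

```text
clock: 20.55
tool_pos: [0.6037, -0.1858, 0.0563]
orientation: [-180.0, 0.0, -90.0]
force: [-0.5, 2.7, 5.0]
opening: 0.026
gripper_force: 30.0
```

Still moving freely, so there is travel left behind the starting position. Continuing to the end.

Call:
step_arm:
  moves:
    - [[0,-0.15,0,0,1.8],[0,-0.15,0,0,1.8],[0,-0.1,0,0,1.8]]

```text
clock: 20.85
tool_pos: [0.6038, -0.1898, 0.0563]
orientation: [-180.0, 0.0, -90.0]
force: [0.2, 2.7, 5.1]
opening: 0.0257
gripper_force: 30.0
```

Call:
step_arm:
  moves:
    - [[0,-0.1,0,0,1.8],[0,-0.1,0,0,1.8]]

```text
clock: 21.05
tool_pos: [0.6038, -0.1906, 0.0563]
orientation: [-180.0, 0.1, -90.0]
force: [-1.7, 13.2, 8.8]
opening: 0.0256
gripper_force: 30.0
```

End stop found. I'll relax 0.5 mm, release, rise and check.

Call:
step_arm:
  moves:
    - [[0,0.1,0,0,1.8],[0,0,0,0,1.8],[0,0,0,0,3],[0,0,0,0,4.5],[0,0,0,0,5.5],[0,0,0,0,5.5],[0,0,2,0,5.5],[0,0,4,0,5.5],[0,0,5,0,5.5],[0,0,0,0,5.5]]

```text
clock: 22.05
tool_pos: [0.6075, -0.1921, 0.1737]
orientation: [-179.3, -0.1, -89.9]
force: [0.3, -0.6, 0.5]
opening: 0.0553
gripper_force: 0.0
```

```bash
python3 - <<'E'
from h import *
i=cam("side"); s,d=viewer.snapshot("side"); W=cloud(d,i); c,_=viewer.snapshot("scene")
hs=cv2.cvtColor(s,cv2.COLOR_BGR2HSV); mr=((hs[...,0]<6)|(hs[...,0]>174))&(hs[...,1]>140); mr[:,:265]=0;mr[:170]=0;mr[220:]=0;mr[:,310:]=0
Q=W[mr]; print("flap",len(Q),np.median(Q,0))
Q=W[(W[...,2]>.088)&(W[...,2]<.099)&(abs(W[...,0]-.603)<.03)&(W[...,1]<-.1)]; print("post",len(Q),Q.min(0),Q.max(0)); print(ctrl.get_obs()["tool_pos"],ctrl.get_obs()["force"])
cv2.imwrite("pics/c4.png",np.hstack([cv2.resize(c[150:350,210:480],(400,300)),cv2.resize(s[130:310,220:460],(400,300))]))
E
```

```text
flap 302 [0.59847462 0.13521119 0.0489433 ]
post 130 [ 0.58883962 -0.2014931   0.08816098] [ 0.61590437 -0.18005903  0.09367592]
[ 0.60419101 -0.19112909  0.16765059] [-0.83735284 -0.77629369 -0.20434115]
```

View pics/c4.png

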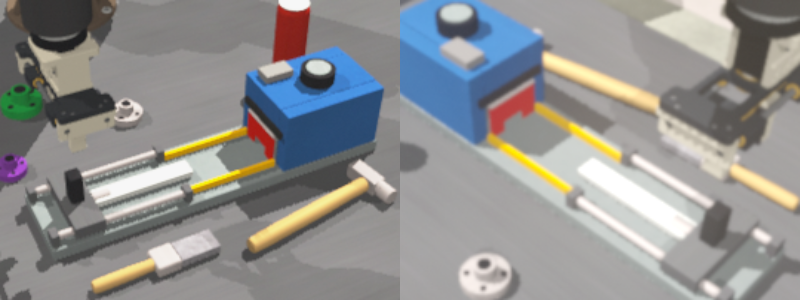

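The lane is empty and the flap is shut (red at crop-right (512,108), plane unchanged at y=0.135). The ram is fully back, with the post about 8 mm behind where it started, and the gripper is clear. Handing in.

```bash
python3 -c "
from plant import close_job
print(close_job())"
```

```text
the job is handed in; nothing more can be done
None
```

I handed in the job with the flange pressed home at about 8–9 N above the sliding load, the flap shut behind it, the ram fully back and released, and the bystanders untouched; the hand-in returned no verdict.

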